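# Let the bronze bushing out of the parts rack

## Task

Find the bronze bushing in the three-lane plywood parts rack, and press down the flat pad of the rocking lever behind its lane, so that the other end lifts the gate and the bushing rolls down into the catch tray; then let the lever come back up so that the gate is shut again. Work only by pressing on the lever: do not touch or lift the parts or the gates, keep the other two lanes shut, and leave the tube cutter and the jar where they are.

Things in the scene. Friction and masses are not known exactly. Their poses are not given: they have to be found in the camera images.
- rack: Fixed plywood rack, 200 wide (y), 205 long (x), origin on the desk; x points from lever pads downhill to tray, y left. Lanes 40 wide at y = -60, 0, 60; dividers 58 high, lever bars and brackets above to 99. Back wall x = -88, 58 high. Ramp falls to +x at 0.2 rad, 22 high at the gates (x = 30), on to the end wall (x = 105, 42 high). The tray is each lane beyond its gate.
- pad0 (a point): Centre of the top face of the press pad of the right (y = -60) lane's lever: a flat dark steel plate 26 (x) by 36 (y), 8 thick, behind the back wall, in line with its lane, 115 behind the rack's origin (at x = -115) and 94 above the desk at rest. Nothing is under it, and the next pad's centre is 60 away.
- pad1 (a point): Centre of the top face of the press pad of the middle (y = 0) lane's lever: a flat dark steel plate 26 (x) by 36 (y), 8 thick, behind the back wall, in line with its lane, 115 behind the rack's origin (at x = -115) and 94 above the desk at rest. Nothing is under it, and the next pad's centre is 60 away.
- pad2 (a point): Centre of the top face of the press pad of the left (y = +60) lane's lever: a flat dark steel plate 26 (x) by 36 (y), 8 thick, behind the back wall, in line with its lane, 115 behind the rack's origin (at x = -115) and 94 above the desk at rest. Nothing is under it, and the next pad's centre is 60 away.
- lever0 (a joint): Rocking lever of the right (y = -60) lane, in rad: 0 = at rest, gate shut; grows as the pad is pressed down, to 0.38 at the stop. The pivot is 70 in front of the pad's centre and 90 above the desk. At 0.30 the pad's centre is 21 lower and the gate is high enough for any part to pass. A spring brings it back to 0; it takes about 2 to 4 N on the pad.
- lever1 (a joint): Rocking lever of the middle (y = 0) lane, in rad: 0 = at rest, gate shut; grows as the pad is pressed down, to 0.38 at the stop. The pivot is 70 in front of the pad's centre and 90 above the desk. At 0.30 the pad's centre is 21 lower and the gate is high enough for any part to pass. A spring brings it back to 0; it takes about 2 to 4 N on the pad.
- lever2 (a joint): Rocking lever of the left (y = +60) lane, in rad: 0 = at rest, gate shut; grows as the pad is pressed down, to 0.38 at the stop. The pivot is 70 in front of the pad's centre and 90 above the desk. At 0.30 the pad's centre is 21 lower and the gate is high enough for any part to pass. A spring brings it back to 0; it takes about 2 to 4 N on the pad.
- gate0 (a point): Gate of the right (y = -60) lane: an aluminium plate 36 wide, 22 high, 4 thick, hanging on a 6 wide stem from the front end of that lane's lever. This point is the middle of its top edge.
- gate1 (a point): Gate of the middle (y = 0) lane: an aluminium plate 36 wide, 22 high, 4 thick, hanging on a 6 wide stem from the front end of that lane's lever. This point is the middle of its top edge.
- gate2 (a point): Gate of the left (y = +60) lane: an aluminium plate 36 wide, 22 high, 4 thick, hanging on a 6 wide stem from the front end of that lane's lever. This point is the middle of its top edge.
- bushing_center (a point): Bronze bushing: the thick-walled short brown-bronze tube, outside diameter 30, length 32, bore 18, about 120 g; the fattest of the three parts. Lies on its side across its lane against the shut gate and rolls down the ramp if the gate lifts; its length runs along the rack's y. It may be in any of the three lanes. This point is its centre.
- nozzle_center (a point): Black burner nozzle: a stub 22 in diameter and 22 long with a thinner tip 10 in diameter and 14 long at one end. Lies on its side across its lane against the shut gate and rolls down the ramp if the gate lifts; its length runs along the rack's y. It may be in any of the three lanes. This point is its centre.
- chimney_center (a point): Aluminium chimney extension: thin-walled bright plain tube, diameter 22, length 36. Lies on its side across its lane against the shut gate and rolls down the ramp if the gate lifts; its length runs along the rack's y. It may be in any of the three lanes. This point is its centre.
- cutter: Steel tube cutter lying loose on the desk beside the rack, about 145 long (its x) and 45 wide, up to 30 high. Origin under its frame. Bystander.
- jar: Small closed glass jar with a steel lid standing loose on the desk beside the rack, diameter 48, 62 high. Origin at the centre of its underside. Bystander.
Mind the look-alikes: they are no part of the job. Of the things that look like the part that bears nozzle_center, the smallest one is meant.

How it is judged (in metres and radians):
On the way, in this order (a step that is already met when the one before it is completed fails the run):
1. the gate of the bushing's lane is lifted by its lever while the bushing is still behind it (((value of joint lever0 above 0.12 rad and y of bushing_center in the frame of rack between -0.088 and -0.032 m) or (value of joint lever1 above 0.12 rad and y of bushing_center in the frame of rack between -0.028 and 0.028 m) or (value of joint lever2 above 0.12 rad and y of bushing_center in the frame of rack between 0.032 and 0.088 m)) and x of bushing_center in the frame of rack below 0.055 m).
2. the bushing has rolled into the catch tray (x of bushing_center in the frame of rack between 0.068 and 0.105 m and z of bushing_center in the frame of rack below 0.04 m and y of bushing_center in the frame of rack between -0.085 and 0.085 m), for 0.2 s.
At the end, for the whole second after the job is handed in: The bushing lies at rest in the catch tray (centre 68 to 105 mm in front of the rack's origin, under 40 mm high), all three levers are back up (under 0.04 rad, gates shut), the nozzle and the chimney extension are still behind their gates, and the cutter and the jar have moved less than 15 mm (all of step 2 and linear speed of bushing below 0.02 m/s and value of joint each of lever0, lever1, lever2 below 0.04 rad and x of nozzle_center in the frame of rack between -0.08 and 0.028 m and z of each of nozzle_center, chimney_center in the frame of rack below 0.065 m and x of chimney_center in the frame of rack between -0.08 and 0.028 m and distance of each of cutter, jar from where it was at the start of the episode below 0.015 m); the robot touches nothing.
It fails at once if a lever is pressed (over 0.09 rad) although the bushing is not in its lane ((value of joint lever0 above 0.09 rad and not (y of bushing_center in the frame of rack between -0.088 and -0.032 m)) or (value of joint lever1 above 0.09 rad and not (y of bushing_center in the frame of rack between -0.028 and 0.028 m)) or (value of joint lever2 above 0.09 rad and not (y of bushing_center in the frame of rack between 0.032 and 0.088 m))).
It fails at once if the robot touches a gate (contact force between any of lever0_c0, lever1_c0, lever2_c0 and the fingers above 0.5 N or contact force between any of lever0_c0, lever1_c0, lever2_c0 and the arm above 0.5 N).
It fails at once if the robot touches the bushing, the nozzle or the chimney extension (contact force between any of bushing, nozzle, chimney and the fingers above 0.5 N or contact force between any of bushing, nozzle, chimney and the arm above 0.5 N).
It fails at once if the bushing, the nozzle or the chimney extension is lifted (z of any of bushing_center, nozzle_center, chimney_center in the frame of rack above 0.075 m).
It fails at once if the cutter or the jar is moved by more than 15 mm (distance of any of cutter, jar from where it was at the start of the episode above 0.015 m).
It also fails if it takes over 29 s, if anything falls off the work surface, if the arm or the gripper's body presses on something with over 40 N, if the wrist force passes 120 N, or if a joint passes its speed limit or range.

## Robot

A 6-joint arm with a two-finger parallel gripper is mounted at the origin on the work surface. World frame = base frame: x ahead of the robot, y to its left, z up, the work surface at z = 0. Lengths are in m, angles in degrees, forces in N, time in s.
With the tool pointing down it reaches from about 0.2 to 0.875 m from the base axis. Payload 3.4 kg.
Tool frame: the origin (TCP) lies between the finger pads; the fingertips stand robot.finger_overhang ahead of it and the grasp point (between the pads) is the TCP (robot.finger_overhang is the distance from the TCP to the fingertips, in m); z points along the fingers, y is the direction in which the jaws open and shut (so a half turn about z gives the same grasp; the last joint's range is limited). The gripper opens to 94 mm and grips with 3 to 60 N. Pads are 16 mm wide; open, the fingers measure 119 mm over their backs; the gripper's body (75 mm by 177 mm) begins 78 mm behind the grasp point.
Start: joints at [56.608, 15.808, 86.224, -0, 77.962, -6.933], TCP at [0.256, 0.515, 0.224] pointing down, gripper open.
Joint ranges: [-165.64, 165.64], [-43.16, 119.46], [12.63, 154.43], [-67.54, 247.53], [6.08, 155.33], [-154.97, 154.97]. Speed limits (degrees/s): [147.25, 147.25, 180, 180, 180, 180].

## Interface

Orientations are given as a 3x3 rotation matrix whose columns are the frame's x, y, z axes.
In Python, from plant import robot, read_camera, ticket, boxes_of, outline_of gives the robot as it stands.
- The arm moves only by the shell command python3 -m creep 'ROWS'. ROWS is JSON, a list of rows, each an object with "delta_pos": the shift along the tool's x, y, z normalised to -1 to 1, where 1 is 0.8 m, a list of three; "angular": the turn, a rotation vector about the tool's x, y, z normalised to -1 to 1, where 1 is 2 pi rad, a list of three; "grip": the gripper's target within -1 to 1 (fully open at 1, half-way at 0, shut at -1). A call has 1 to 10 rows; each row is the pose to reach, as a shift and turn from the pose commanded when the call began, along the tool's axes at that moment, turning the shorter way round; what a row does not reach only later rows make up. A row lasts 1/8 s, in which the tool goes at most 62.5 mm and 10.7 degrees, less where a joint would pass 70% of its speed; a pose out of reach is approached as far as the arm can. A call with a number of a shift or a turn outside -1 to 1 is refused whole. A call with a gripper value outside its range is refused whole. The fingers move at their own pace and stop on an object; the grip force is fixed at half the most. Time passes only in rows, so rows that repeat a pose let the fingers close. It gives the time, the measured TCP pose, the force and the opening at its end, in the units of the state.
- robot.get_obs(): the state, without advancing time (a new reading comes with each control period).
- read_camera(name): name is "side" or "top" or "wrist"; returns a dict with "pixels" (480x640x3 uint8, red, green, blue), "fov_y" (degrees; the focal length in pixels is half the picture's height over the tangent of half this angle, whatever the lens; pixels are square), "cx", "cy" (the principal point, pixels), "rvec" (rotation vector, rad) and "tvec" (3), from world to camera coordinates, as OpenCV has them; the wrist camera has in their place "mount" (4x4, takes a point from camera to tool coordinates, whose origin is the TCP and whose axes are the flange's). Camera axes: x right, y down, z forward; pixel columns grow to the right and rows downward; lengths in m; the calibration is good to about 2 mm. A picture is of the moment at which its call begins: read the wrist's pose just before it. There is no depth.
- ticket.job_done(): hands the job in, once; it reports no verdict.
Trained networks look in the newest picture that a camera, given by its name, has taken for a name from the list of things; names that differ only in an ending like _2 or _b are one class to them, and where a whole thing is asked for, a point or a joint stands for the part that bears it (a point fixed in the world has none). Each returns a list of dicts, best first, with "confidence" (0 to 1); they miss things now and then, are a little off and sometimes report something else, mostly with a low value. They report only what shows in the picture. A call takes as long as a camera call. They do not tell look-alikes from the thing itself.
- boxes_of(camera, query): "bbox" ([left, top, right, bottom] in pixels, round what is visible of it).
- outline_of(camera, query): "pixels" (480x640 bool, what is visible of it) and "bbox" ([left, top, right, bottom] in pixels, round what is visible of it).
The state is a dict: "time_s": time; "qpos": joint angles; "dq": joint speeds; "joint_torque": joint torques, N m; "ee_pos": TCP position; "orientation": TCP orientation; "ft_force": force on the tool from outside, world axes, zero at the start; "torque": the same for the moment, N m; "finger_gap": finger opening in m.
Only numpy, scipy, OpenCV 4.12 (cv2) and the standard library are available. Lean on these libraries where they do the work, as an engineer would, in place of code of your own. Each camera call takes 0.05 s, during which the arm holds its last target.

## Working session

There is one attempt and no reset: what is moved stays moved. The work goes in short steps, Python scripts to look and compute and a shell command to move; the robot and the scene stay as the last step left them, time stands still between calls to the robot, and variables do not carry over. Pictures are saved under pics/ and viewed, and the job is handed in when it is done.

```bash
mkdir -p pics; ls; python3 - <<'E'
from plant import robot, read_camera, boxes_of
import cv2
o=robot.get_obs();print(o['time_s'],o['ee_pos'],o['orientation'],o['finger_gap'],robot.finger_overhang)
for c in ['side','top']:
    r=read_camera(c);cv2.imwrite(f'pics/{c}0.png',r['pixels'][:,:,::-1])
    print(c,r['fov_y'],r['cx'],r['cy'],r['rvec'],r['tvec'])
    for q in ['rack','pad0','pad1','pad2','bushing_center','nozzle_center','chimney_center','gate0','cutter','jar']:
        print(q,[(round(b['confidence'],2),[int(v) for v in b['bbox']]) for b in boxes_of(c,q)][:4])
E
```

```text
pics
0.0 [0.25594147 0.51433777 0.22364873] [[-8.95240623e-01  4.45582063e-01 -9.23576137e-04]
 [ 4.45582980e-01  8.95239493e-01 -1.43453333e-03]
 [ 1.87619511e-04 -1.69578232e-03 -9.99998545e-01]] 0.09400474011387769 0.019
side 42.59865730668844 325.88783653300044 238.1960099607811 [ 2.20001317 -0.90089544  0.39128518] [-0.37650093  0.38364307  0.90660129]
rack [(0.73, [227, 180, 380, 295])]
pad0 [(0.95, [249, 218, 340, 259]), (0.62, [230, 180, 308, 227]), (0.56, [241, 199, 322, 241])]
pad1 [(0.95, [249, 218, 340, 259]), (0.62, [230, 180, 308, 227]), (0.56, [241, 199, 322, 241])]
pad2 [(0.95, [249, 218, 340, 259]), (0.62, [230, 180, 308, 227]), (0.56, [241, 199, 322, 241])]
bushing_center [(0.49, [252, 214, 335, 264]), (0.39, [303, 222, 316, 232])]
nozzle_center [(0.82, [252, 298, 282, 325]), (0.71, [409, 249, 439, 261]), (0.42, [321, 244, 333, 251])]
chimney_center [(0.61, [291, 208, 301, 218])]
gate0 [(0.86, [238, 198, 316, 244]), (0.71, [226, 179, 311, 226]), (0.62, [250, 214, 334, 264])]
cutter [(0.81, [334, 269, 404, 309]), (0.6, [227, 182, 304, 224])]
jar [(0.86, [272, 166, 288, 200])]
top 47.11819917243308 319.87973559571907 236.37596577685875 [ 2.12119608 -2.07799474  0.24102606] [0.05533345 0.61088291 0.79439302]
rack [(0.8, [189, 164, 354, 329])]
pad0 [(0.8, [266, 220, 326, 326]), (0.74, [188, 200, 256, 307]), (0.62, [229, 208, 294, 318])]
pad1 [(0.8, [266, 220, 326, 326]), (0.74, [188, 200, 256, 307]), (0.62, [229, 208, 294, 318])]
pad2 [(0.8, [266, 220, 326, 326]), (0.74, [188, 200, 256, 307]), (0.62, [229, 208, 294, 318])]
bushing_center []
nozzle_center [(0.75, [317, 348, 345, 368]), (0.57, [301, 237, 326, 249]), (0.56, [381, 155, 408, 183])]
chimney_center [(0.63, [230, 215, 256, 232]), (0.59, [225, 204, 292, 315])]
gate0 [(0.97, [266, 217, 328, 330]), (0.97, [191, 198, 257, 305]), (0.69, [227, 207, 293, 319])]
cutter []
jar [(0.57, [171, 186, 203, 220])]
```

View pics/side0.png

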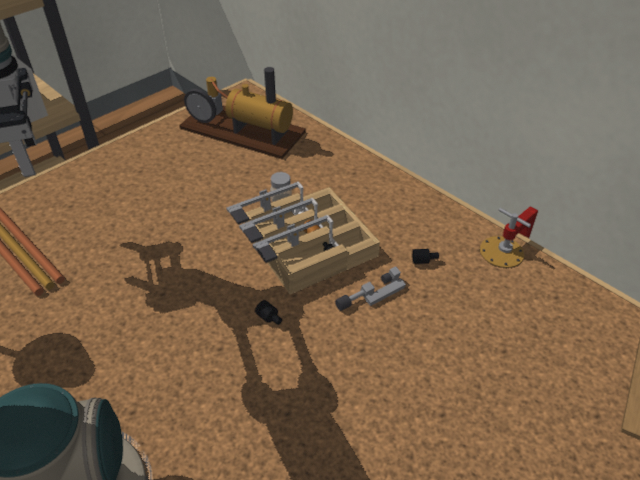

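View pics/top0.png

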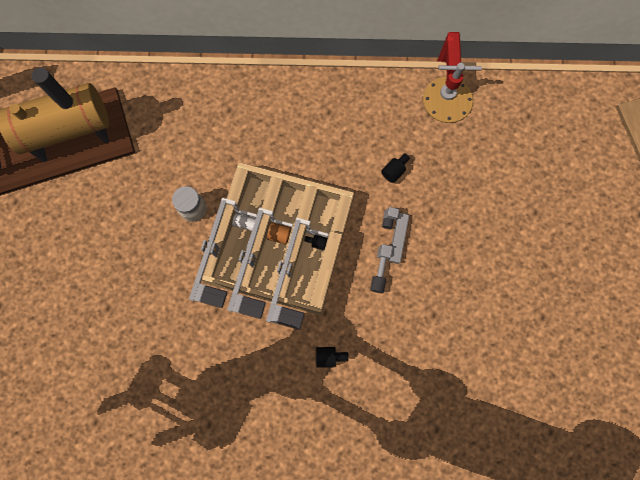

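```bash
python3 - <<'E'
import cv2
a=cv2.imread('pics/side0.png')[160:330,215:415];b=cv2.imread('pics/top0.png')[150:345,170:370]
cv2.imwrite('pics/c1.png',cv2.resize(a,None,fx=4,fy=3.5,interpolation=cv2.INTER_CUBIC)[:600]);cv2.imwrite('pics/c2.png',cv2.resize(b,(600,585),interpolation=cv2.INTER_CUBIC))
E
```

```text
(no output)
```

View pics/c1.png

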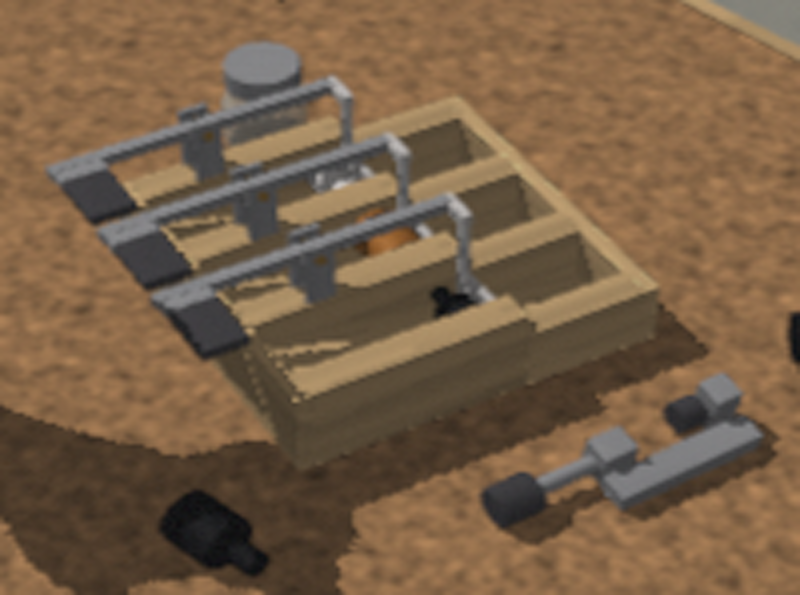

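View pics/c2.png

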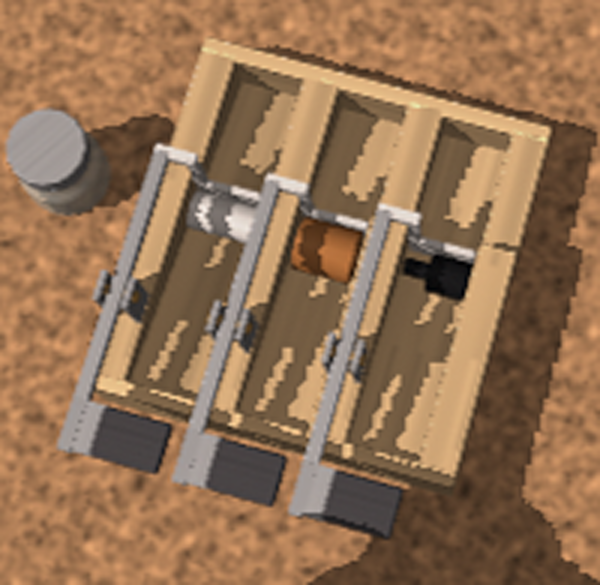

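```bash
cat > h.py <<'E'
import numpy as np,cv2
from plant import robot,read_camera
def proj(r,P):
    f=240/np.tan(np.radians(r['fov_y'])/2);K=np.array([[f,0,r['cx']],[0,f,r['cy']],[0,0,1]])
    return cv2.projectPoints(np.array(P,float).reshape(-1,1,3),np.array(r['rvec'],float),np.array(r['tvec'],float),K,None)[0][:,0]
def tw(p,P):
    c,s=np.cos(p[2]),np.sin(p[2]);P=np.array(P,float)
    return P@np.array([[c,-s,0],[s,c,0],[0,0,1]]).T+[p[0],p[1],0]
M=np.array([[-.115,.06,.094],[-.115,0,.094],[-.115,-.06,.094],[.105,.1,.042],[.105,-.1,.042]])
E
python3 - <<'E'
from h import *
from scipy.optimize import least_squares
t=read_camera('top');s=read_camera('side')
def cT(a):return np.array(a)/3+[170,150]
def cS(a):return np.array(a)/[4,3.5]+[215,160]
uT=cT([(130,438),(244,470),(360,503),(207,40),(550,130)])
uS=cS([(97,190),(150,254),(208,320),(457,98),(657,290)])
f=lambda p:np.r_[(proj(t,tw(p,M))-uT).ravel(),(proj(s,tw(p,M))-uS).ravel()]
best=min((least_squares(f,[.5,.3,y]) for y in np.arange(0,6.3,.8)),key=lambda r:r.cost)
p=best.x;print(p,np.degrees(p[2]),np.round(f(p).reshape(-1,2),1))
np.save('p.npy',p)
pads=tw(p,M[:3]);print(pads)
o=robot.get_obs();R=o['orientation'];print(o['ee_pos'],o['time_s'])
for k,c in((t,'top'),(s,'side')):
    im=cv2.resize(k['pixels'][:,:,::-1],None,fx=4,fy=4,interpolation=cv2.INTER_CUBIC)
    X=[]
    for y in(-.06,0,.06):X.append([(-.115+a*.013,y+b*.018,.094) for a,b in((1,1),(1,-1),(-1,-1),(-1,1))])
    X.append([(-.088,.1,.058),(-.088,-.1,.058),(.105,-.1,.042),(.105,.1,.042)])
    for q in X:
        cv2.polylines(im,[np.int32((proj(k,tw(p,q))+.5)*4)],True,(0,255,0),1)
    u=proj(k,tw(p,[(0,0,.06)]))[0]*4
    x,y=int(u[0]),int(u[1]);cv2.imwrite(f'pics/f_{c}.png',im[max(y-300,0):y+300,max(x-400,0):x+400])
E
```

```text
[0.60960259 0.13743656 6.02617218] 345.274232786688 [[ 0.1 -2.7]
 [ 0.5 -2.3]
 [ 0.6 -2.1]
 [-1.   1.4]
 [ 0.   2.7]
 [ 1.   0.6]
 [ 0.8  0.6]
 [ 0.1  1.2]
 [-2.9  0.9]
 [-2.9  1.7]]
[[0.51363151 0.22469796 0.094     ]
 [0.49837994 0.16666875 0.094     ]
 [0.48312836 0.10863954 0.094     ]]
[0.2562291  0.51477344 0.22448297] 1.2
```

View pics/f_top.png

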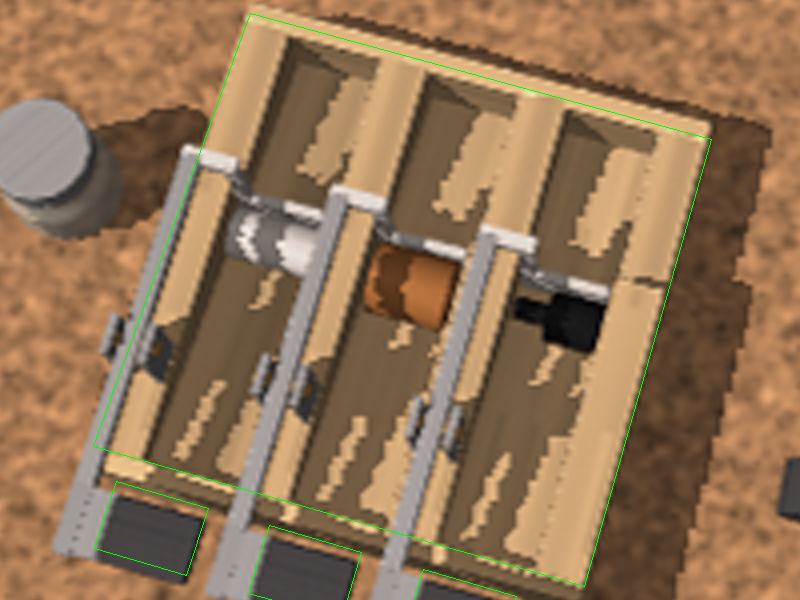

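View pics/f_side.png

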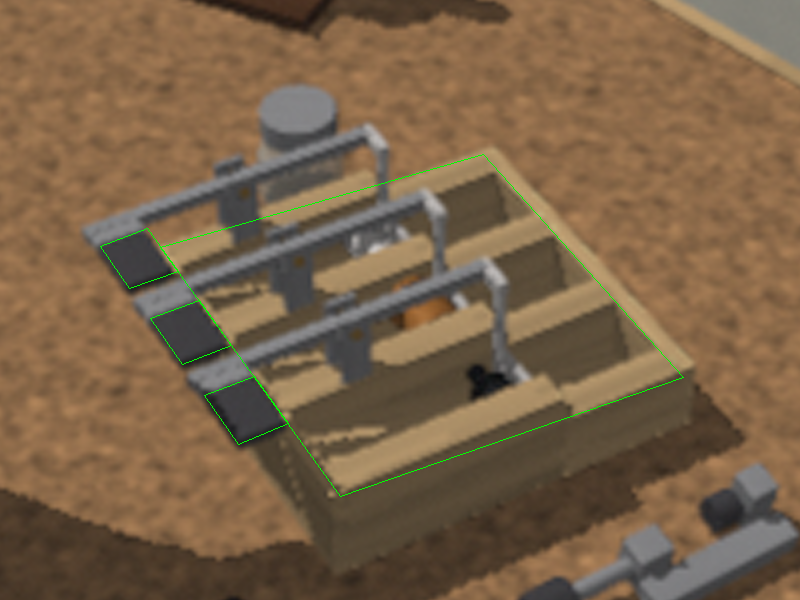

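```bash
python3 - <<'E'
from h import *
from scipy.optimize import least_squares
t=read_camera('top');s=read_camera('side')
def cT(a):return np.array(a)/3+[170,150]
def cS(a):return np.array(a)/[4,3.5]+[215,160]
uT=cT([(130,438),(244,470),(360,503),(207,40),(550,130)])
uS=cS([(97,190),(150,254),(208,320),(457,98),(657,290)])
def f(p):
    m=M.copy();m[3:,0]=p[3]
    return np.r_[(proj(t,tw(p,m))-uT-.0).ravel(),(proj(s,tw(p,m))-uS).ravel()]
best=min((least_squares(f,[.6,.13,6.02,.11]) for y in [0]),key=lambda r:r.cost)
p=best.x;print(p,np.degrees(p[2]),np.round(f(p).reshape(-1,2),1))
pads=tw(p,M[:3]);print(pads)
for a,k,u,n in((0,t,uT,'top'),(1,s,uS,'side')):
    g=lambda q:(proj(k,tw(q,M[:3]))-u[:3]).ravel()
    q=least_squares(g,p[:3]).x;print(n,q,tw(q,M[:3])[1])
np.save('p.npy',p[:3])
o=robot.get_obs();R=o['orientation']
print(o['time_s'],np.degrees(np.arctan2(R[1,1],R[0,1])))
E
```

```text
[0.60729934 0.13822369 6.02862314 0.11250166] 345.41466236664996 [[-0.4 -1. ]
 [ 0.1 -0.7]
 [ 0.2 -0.6]
 [-0.3 -1.3]
 [ 0.6 -0.3]
 [-0.2  1.1]
 [-0.4  1.1]
 [-1.   1.7]
 [-1.1  0.1]
 [-0.8  0.6]]
[[0.51111467 0.2252496  0.094     ]
 [0.49600537 0.16718318 0.094     ]
 [0.48089607 0.10911676 0.094     ]]
top [0.60625777 0.13833699 6.03083482] [0.49490002 0.16705027 0.094     ]
side [0.6107099  0.14208629 6.04495739] [0.49895776 0.1692241  0.094     ]
1.3 63.53997861397366
```

```bash
cat > go.py <<'E'
from h import *
from scipy.spatial.transform import Rotation as Ro
import sys
p=np.load('p.npy');tgt=tw(p,[[float(sys.argv[1]),float(sys.argv[2]),float(sys.argv[3])]])[0]
o=robot.get_obs();R=np.array(o['orientation']);yr=p[2]
Y=np.array([-np.sin(yr),np.cos(yr),0]);Z=np.array([0,0,-1.]);D=np.c_[np.cross(Y,Z),Y,Z]
print('tgt',tgt,'ee',o['ee_pos'],'dpos',np.round(R.T@(tgt-o['ee_pos'])/.8,4),'ang',np.round(Ro.from_matrix(R.T@D).as_rotvec()/2/np.pi,4),o['time_s'],o['ft_force'])
E
python3 go.py -.116 -.002 .175
```

```text
tgt [0.49453395 0.16549946 0.175     ] ee [0.25623799 0.51479281 0.22451175] dpos [-0.4612 -0.2582  0.0619] ang [ 0.     0.    -0.033] 1.3 [ 0.89465999 -0.46148691  0.55972069]
```

Possible confusions in the top picture:
- (279,233): fat bronze tube in the middle lane. By description this is the bushing.
- (244,223): bright tube in the left lane, the chimney.
- (317,242): black stub in the right lane, the nozzle.
- (395,168) and (331,357): larger black look-alikes lying on the desk.

The close crop f_top confirms the middle lane. The pad to press is pad1, at about (250,306).

```bash
python3 -m creep '[{"delta_pos":[-0.461,-0.258,0.0],"angular":[0,0,-0.033],"grip":-1},{"delta_pos":[-0.461,-0.258,0.0],"angular":[0,0,-0.033],"grip":-1},{"delta_pos":[-0.461,-0.258,0.0],"angular":[0,0,-0.033],"grip":-1},{"delta_pos":[-0.461,-0.258,0.0],"angular":[0,0,-0.033],"grip":-1},{"delta_pos":[-0.461,-0.258,0.0],"angular":[0,0,-0.033],"grip":-1},{"delta_pos":[-0.461,-0.258,0.0],"angular":[0,0,-0.033],"grip":-1},{"delta_pos":[-0.461,-0.258,0.0],"angular":[0,0,-0.033],"grip":-1},{"delta_pos":[-0.461,-0.258,0.062],"angular":[0,0,-0.033],"grip":-1},{"delta_pos":[-0.461,-0.258,0.062],"angular":[0,0,-0.033],"grip":-1},{"delta_pos":[-0.461,-0.258,0.062],"angular":[0,0,-0.033],"grip":-1}]'
python3 go.py -.116 -.002 .175
python3 - <<'E'
from h import *
o=robot.get_obs()
r=read_camera('wrist');cv2.imwrite('pics/w1.png',r['pixels'][:,:,::-1]);print(r['mount'],r['fov_y'],r['cx'],r['cy'])
# predicted pads in wrist
p=np.load('p.npy');T=np.eye(4);T[:3,:3]=o['orientation'];T[:3,3]=o['ee_pos'];C=np.linalg.inv(T@np.array(r['mount']))
rr=dict(fov_y=r['fov_y'],cx=r['cx'],cy=r['cy'],rvec=cv2.Rodrigues(C[:3,:3])[0],tvec=C[:3,3])
im=r['pixels'][:,:,::-1].copy()
for y in(-.06,0,.06):
    q=[(-.115+a*.013,y+b*.018,.094) for a,b in((1,1),(1,-1),(-1,-1),(-1,1))]
    u=proj(rr,tw(p,q));print(u.mean(0));cv2.polylines(im,[np.int32(u)],True,(0,255,0),1)
cv2.imwrite('pics/w1o.png',im)
r=read_camera('side');cv2.imwrite('pics/s1.png',cv2.resize(r['pixels'][130:330,180:440,::-1],None,fx=3,fy=3,interpolation=2))
E
```

```text
time_s: 2.55
ee_pos: [0.4948, 0.1662, 0.176]
orientation: [[-0.968, 0.251, 0.001], [0.251, 0.968, 0.0], [-0.001, 0.001, -1.0]]
ft_force: [0.2, 0.2, 0.6]
finger_gap: 0.0007
tgt [0.49453395 0.16549946 0.175     ] ee [0.49483744 0.16621267 0.17595342] dpos [ 0.0001 -0.001   0.0012] ang [0.0001 0.0002 0.0001] 2.55 [0.16439408 0.19326329 0.60114727]
[[ 1.01884934e-03 -9.70344017e-01 -2.41725981e-01  6.95657628e-02]
 [ 9.99999300e-01  1.13406678e-03 -3.37515597e-04  1.45345053e-03]
 [ 6.01639646e-04 -2.41725468e-01  9.70344493e-01 -1.61005894e-01]
 [ 0.00000000e+00  0.00000000e+00  0.00000000e+00  1.00000000e+00]] 69.40625114076204 319.90877163459226 242.9358208637559
[237.34096795 255.67804519]
[319.62913987 255.81904144]
[401.89653255 255.96000207]
```

View pics/w1o.png

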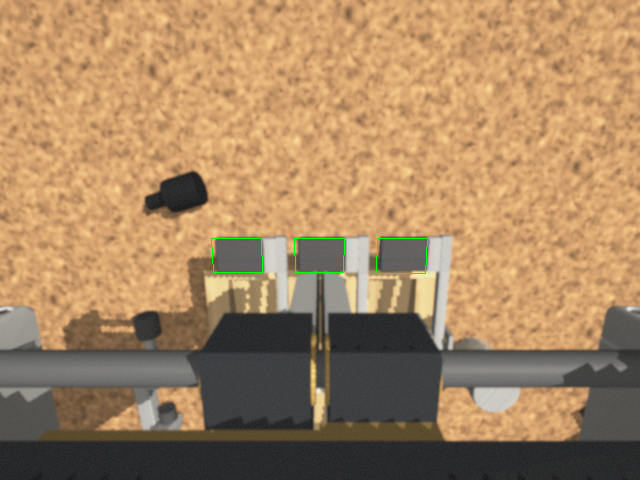

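View pics/s1.png

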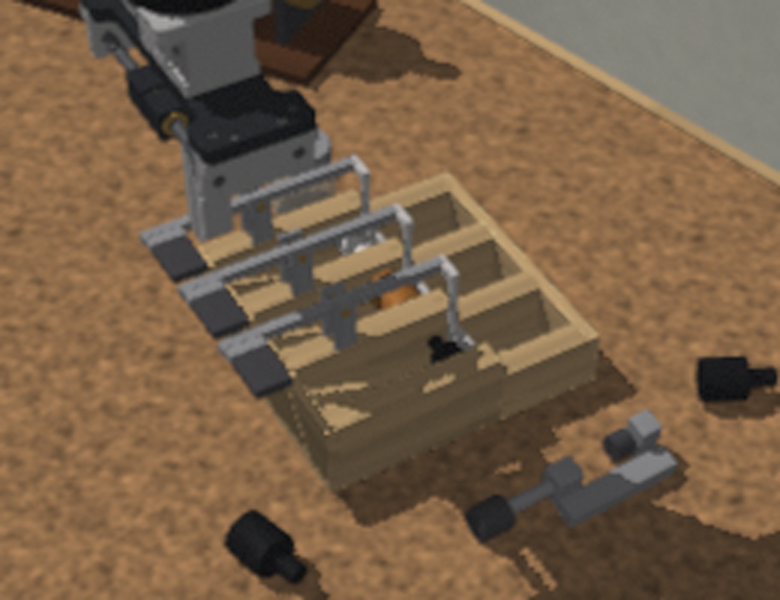

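The wrist view shows the fingers centred on the middle pad. The predicted outline of all three pads, with the middle one at (320,256), fits to within about 1 mm. Pressing now.

```bash
python3 -m creep '[{"delta_pos":[0,-0.001,0.035],"angular":[0,0,0],"grip":-1},{"delta_pos":[0,-0.001,0.065],"angular":[0,0,0],"grip":-1},{"delta_pos":[0,-0.001,0.08],"angular":[0,0,0],"grip":-1},{"delta_pos":[0,-0.001,0.092],"angular":[0,0,0],"grip":-1},{"delta_pos":[0,-0.001,0.104],"angular":[0,0,0],"grip":-1},{"delta_pos":[0,-0.001,0.104],"angular":[0,0,0],"grip":-1},{"delta_pos":[0,-0.001,0.104],"angular":[0,0,0],"grip":-1},{"delta_pos":[0,-0.001,0.104],"angular":[0,0,0],"grip":-1}]'
python3 - <<'E'
from h import *
print(robot.get_obs()['ft_force'])
r=read_camera('side');cv2.imwrite('pics/s2.png',cv2.resize(r['pixels'][130:330,180:440,::-1],None,fx=3,fy=3,interpolation=2))
E
```

```text
time_s: 3.65
ee_pos: [0.4951, 0.1652, 0.0923]
orientation: [[-0.968, 0.252, 0.002], [0.252, 0.968, 0.001], [-0.002, 0.001, -1.0]]
ft_force: [0.7, 0.4, 4.4]
finger_gap: 0.0006
[0.69589033 0.3726766  4.39474181]
```

View pics/s2.png

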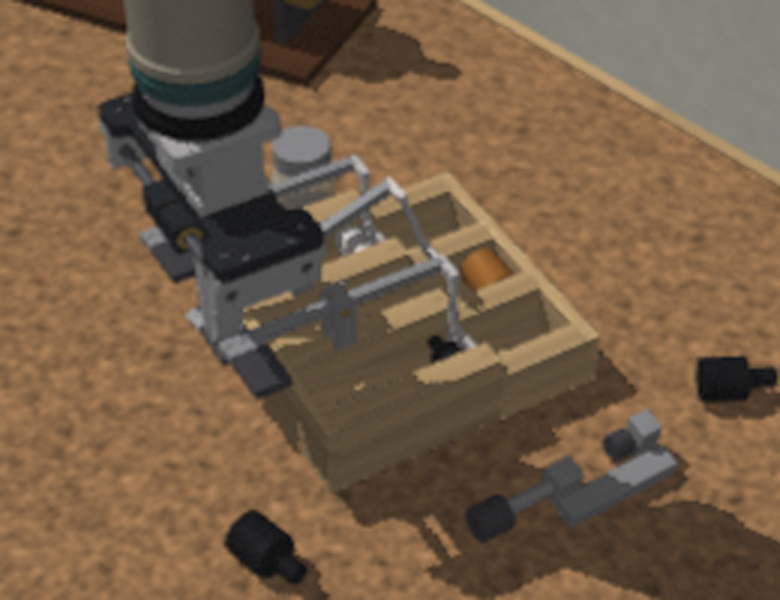

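The bushing is now in the middle lane's tray by the end wall, at crop (485,268), and the other two gates are down. I'll hold briefly, then release slowly.

```bash
python3 -m creep '[{"delta_pos":[0,0,0],"angular":[0,0,0],"grip":-1},{"delta_pos":[0,0,0],"angular":[0,0,0],"grip":-1},{"delta_pos":[0,0,0],"angular":[0,0,0],"grip":-1},{"delta_pos":[0,0,-0.01],"angular":[0,0,0],"grip":-1},{"delta_pos":[0,0,-0.02],"angular":[0,0,0],"grip":-1},{"delta_pos":[0,0,-0.03],"angular":[0,0,0],"grip":-1},{"delta_pos":[0,0,-0.045],"angular":[0,0,0],"grip":-1},{"delta_pos":[0,0,-0.1],"angular":[0,0,0],"grip":-1},{"delta_pos":[0,0,-0.15],"angular":[0,0,0],"grip":-1},{"delta_pos":[0,0,-0.15],"angular":[0,0,0],"grip":-1}]'
python3 -m creep '[{"delta_pos":[0.25,0,0],"angular":[0,0,0],"grip":-1},{"delta_pos":[0.25,0,0],"angular":[0,0,0],"grip":-1},{"delta_pos":[0.25,0,0],"angular":[0,0,0],"grip":-1},{"delta_pos":[0.25,0,0],"angular":[0,0,0],"grip":-1},{"delta_pos":[0.25,0,0],"angular":[0,0,0],"grip":-1},{"delta_pos":[0.25,0,0],"angular":[0,0,0],"grip":-1}]'
python3 - <<'E'
from h import *
from plant import boxes_of
p=np.load('p.npy')
print(robot.get_obs()['ft_force'])
r=read_camera('side');cv2.imwrite('pics/s3.png',cv2.resize(r['pixels'][130:330,180:440,::-1],None,fx=3,fy=3,interpolation=2))
r=read_camera('top');cv2.imwrite('pics/t3.png',cv2.resize(r['pixels'][150:345,170:370,::-1],None,fx=3,fy=3,interpolation=2))
b=boxes_of('top','bushing_center');print([(x['confidence'],np.round(x['bbox'])) for x in b])
for x in(.068,.085,.09,.105):print(x,proj(r,tw(p,[[x,0,.027]])))
E
```

```text
time_s: 4.95
ee_pos: [0.4966, 0.1651, 0.2154]
orientation: [[-0.968, 0.252, 0.008], [0.252, 0.968, 0.001], [-0.007, 0.003, -1.0]]
ft_force: [0.6, -0.0, -0.7]
finger_gap: 0.0008
time_s: 5.7
ee_pos: [0.3023, 0.2152, 0.2116]
orientation: [[-0.968, 0.252, 0.001], [0.252, 0.968, -0.0], [-0.001, 0.0, -1.0]]
ft_force: [0.4, -0.2, 0.6]
finger_gap: 0.0006
[ 0.37852128 -0.24058097  0.56594703]
[(0.76, array([283., 184., 303., 207.])), (0.41, array([189., 199., 258., 307.]))]
0.068 [[288.83076309 204.68007984]]
0.085 [[291.70172542 195.32911675]]
0.09 [[292.54173088 192.59314909]]
0.105 [[295.04986487 184.42394807]]
```

View pics/s3.png

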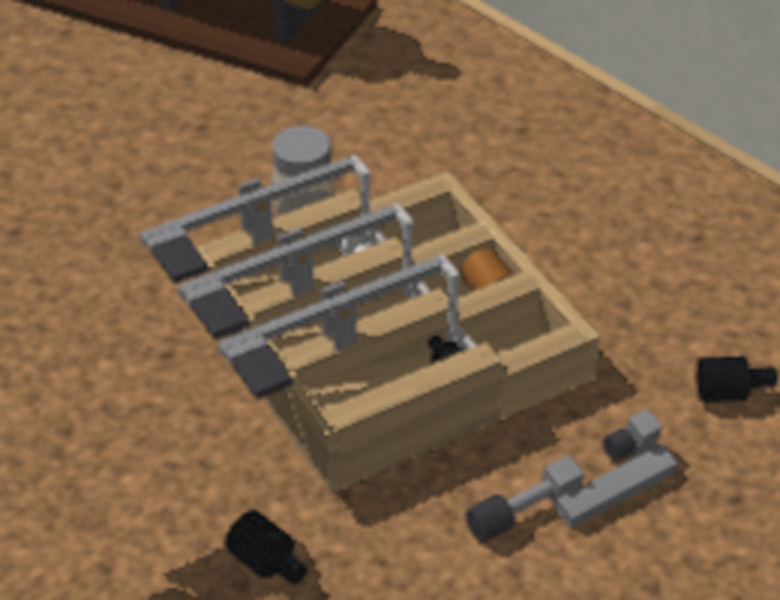

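View pics/t3.png

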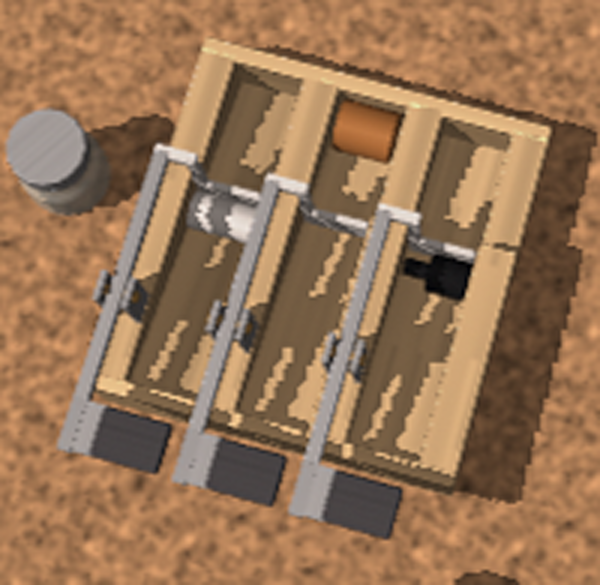

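All three levers are level and the gates are shut. The bushing is in the tray with its box centre at (293,195), which is x≈86 mm and inside the 68–105 mm range. The other parts, the jar and the cutter haven't moved.

```bash
python3 -c "
from plant import ticket
print(ticket.job_done())"
```

```text
the job is handed in; nothing more can be done
None
```

I found the bronze bushing in the middle lane and pressed that lane's lever pad (pad1) with the closed fingers. The bushing rolled into the catch tray. I then let the lever come back up, moved the arm clear and handed the job in at about 6 s. The hand-in gives no verdict.

- **Bushing:** in the last top picture it lies in the tray about 86 mm in front of the rack's origin, inside the 68–105 mm range. It looks the same in the side pictures taken before and after the release.
- **Levers and gates:** all three levers are level and the gates look shut. Only the middle lever was pressed, with about 4 N on the tool.
- **Other parts:** the chimney extension and the nozzle are still behind their gates. The cutter and the jar show no visible movement.
- **Fit of the rack:** the two fixed cameras disagreed by about 4–5 mm on where pad1 was. The wrist picture then matched the combined fit to about 1 mm before I pressed.
- **Not measured:** I checked the lever angles and the bushing's speed only by eye in the pictures. No check failed.

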